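Bring the small vice round on the parts carousel and set it on the bench mat

TASK

Turn the parts carousel until the small two-jawed vice stands at the middle of the opening in the clear cover, and let the carousel come to rest there. Then lift the vice out, without knocking the cover, and set it down gently, upright, on the green bench mat; leave the other four parts standing in the carousel, and the things on and around the mat where they are.

Things in the scene. Friction and masses are not known exactly. Their poses are not given: they have to be found in the camera images.
- carousel: Fixed foot of the parts carousel. Origin: on the turning axis, at bench level; z up. Its -x axis points to the middle of the opening in the cover, where a black tongue 40 mm wide sticks out at bench level to 195 mm from the axis. It stands at the robot's left, turned by up to 0.4 rad.
- tray (a joint): Angle in rad by which the round wooden tray has been turned since the start (reads 0 at every start, wherever the compartments then are), positive anticlockwise seen from above, no end stops; light friction (1 N at the rim), stays where it is left. See pocket and post for where the tray stands.
- pocket (a point): Point on the tray floor (28 mm above the bench) at the middle of the vice's compartment, 98 mm from the axis; turns with the tray. Tray: 332 mm across, five 72 degree compartments between radii 30 and 146 mm, dividers and rim 10 mm high.
- post (a point): Top centre of one of the five upright black posts to push or hold: 16 mm diameter, on the tray rim at radius 156 mm, one at each divider, 28 to 85 mm above the bench. This post is 36 degrees clockwise, seen from above, of the vice's compartment; the others follow every 72 degrees.
- cover: Fixed flat clear cover over the tray, underside 80 mm, top 85.5 mm above the bench, radii 30 to 137 mm, with a metal cap (radius 32 mm, top at 90 mm) on the axis. Open only 50 degrees either side of the carousel's -x axis: only the compartment there can be reached from above. The posts stand outside its edge. Origin on the axis at bench level.
- vice: Small steel vice, loose, 0.20 to 0.33 kg, any yaw. Base 64 x 30 x 10 mm (x, y, z); two jaws along x, 48 mm long together with a 6 mm slot between at x = 0, 28 mm wide in y, up to 44 mm above the underside; a screw with a 39 mm cross bar along y ends at x = 37 mm, 26 mm up. Origin: centre of the underside. Grip across the 28 mm of the jaws (its y).
- die: Stepped round aluminium die, 56 mm wide foot, 38 mm neck, 40 mm tall, loose in another compartment. Origin: centre of underside.
- block: Steel bench block 60 x 36 x 38 mm with one groove along its length and no screw, loose in another compartment. Origin: centre of underside.
- oilcup: Domed round steel oil cup, 52 mm wide, 46 mm tall, loose in another compartment. Origin: centre of underside.
- studblock: Aluminium block 50 x 50 mm with four upright pins, 42 mm tall in all, loose in another compartment. Origin: centre of underside.
- mat: Green bench mat, fixed, 260 (x) x 220 (y) x 3 mm, right of the carousel. Origin: centre of its underside, at bench level; top 3 mm above the bench. A loupe stands near its far left (+x, +y) corner, tweezers lie along its right (-y) edge; from x = -100 to 40 mm and y = -55 to 80 mm it is free.
- loupe: Black eye loupe, 36 mm wide, 34 mm tall, standing on the mat. Origin: centre of underside.
- tweezers: Steel tweezers, 120 mm long, 8 mm high, lying along x on the mat. Origin: underside, mid length.
- blower: Terracotta-coloured rubber blower bulb, 72 mm wide, 105 mm tall, standing on the bench beyond the mat. Origin: centre of underside.
- jar: Glass jar, 52 mm wide, 60 mm tall, standing on the bench beyond the mat. Origin: centre of underside.
- brush: Hand brush, 170 mm long, lying on the bench to the right of the mat.
Not all that is in view belongs to the job. Leave any purple look-alike of the oilcup alone.

How it is judged:
By the outcome, as a careful person would: the job done as asked, in the order asked, and still so for the second after the job is handed in, with the robot touching nothing.
It also fails if it takes over 70 s, if anything falls off the work surface, if the arm or the gripper's body presses on something with over 40 N, if the wrist force passes 120 N, or if a joint passes its speed limit or range.

ROBOT

A 6-joint arm with a two-finger parallel gripper is mounted at the origin on the work surface. World frame = base frame: x ahead of the robot, y to its left, z up, the work surface at z = 0. Lengths are in m, angles in rad, forces in N, time in s.
With the tool pointing down it reaches from about 0.3 to 0.825 m from the base axis. Payload 5.4 kg.
Tool frame: the origin (TCP) lies on the centre line of the jaws, within the pads' length; the fingertips stand 17 mm ahead of it and the grasp point (between the pads) lies 2 mm behind it; z points along the fingers, y is the line along which they close (so a half turn about z gives the same grasp; the last joint's range is limited). The gripper opens to 92 mm and grips with 3 to 60 N. Pads are 20 mm wide; open, the fingers measure 128 mm over their backs; the gripper's body (75 mm by 189 mm) begins 69 mm behind the grasp point.
Start: joints at [1.061, 0.158, 1.597, -0, 1.386, -0.21], TCP at [0.17, 0.549, 0.232] pointing down, gripper open.
Joint ranges: [-2.91, 2.91], [-0.94, 2.29], [0.18, 2.7], [-1.29, 4.43], [0.17, 2.64], [-3, 3]. Speed limits (rad/s): [2.57, 2.57, 3.14, 3.14, 3.14, 3.14].

INTERFACE

Orientations are given as a rotation vector (axis times angle).
In Python, from bench import manip, optics gives the robot as it stands. The module is installed in compiled form; this text tells all that it offers.
- The arm moves only by the shell command python3 -m pendant 'ROWS'. ROWS is JSON, a list of rows, each a list of 5 numbers: the shift along the tool's x, y, z in mm, then the turn about the tool's z in degrees, then the opening, from 0 (shut) to 1 (fully open). A call has 1 to 12 rows; each row is the pose to reach, as a shift and turn from the pose commanded when the call began, along the tool's axes at that moment; what a row does not reach only later rows make up. A row lasts 1/10 s, in which the tool goes at most 50 mm and 8.59 degrees, less where a joint would pass 70% of its speed; a pose out of reach is approached as far as the arm can. A call with a gripper value outside its range is refused whole. The fingers move at their own pace and stop on an object; the grip force is fixed at half the most. Time passes only in rows, so rows that repeat a pose let the fingers close. It gives the time, the measured TCP pose, the force, the opening and the grip force at its end, in the units of the state.
- manip.sense(): the state, without advancing time (a new reading comes with each control period).
- optics.capture(name): name is "scene" or "top"; returns a dict with "frame" (400x640x3 uint8, blue, green, red), "depth" (400x640 float32, m along the optical axis (not along the pixel's ray), 0 where there is no reading), "K" (3x3 intrinsics, pixels), "position" and "attitude" of the camera in the world. Camera axes: x right, y up, looking along -z (the intrinsics and any distortion apply to the point x, -y, -z); pixel columns grow to the right and rows downward; lengths in m; the calibration is good to about 2 mm. A picture is of the moment at which its call begins.
- manip.job_done(): hands the job in; it is judged then, once.
The state is a dict: "time": time; "qpos": joint angles; "qvel": joint speeds; "tau": joint torques, N m; "position": TCP position; "orientation": TCP orientation; "force": force on the tool from outside, world axes, zero at the start; "moment": the same for the moment, N m; "opening": finger opening in m; "grip_force": force on a finger pad.
Only numpy, scipy, OpenCV 4.12 (cv2) and the standard library are available. Lean on these libraries where they do the work, as an engineer would, in place of code of your own. Each camera call takes 0.05 s, during which the arm holds its last target. There are 200 camera calls.

## Working session

There is one attempt and no reset: what is moved stays moved. The work goes in short steps, Python scripts to look and compute and a shell command to move; the robot and the scene stay as the last step left them, time stands still between calls to the robot, and variables do not carry over. Pictures are saved under pics/ and viewed, at most 10 in all, crops included, and the job is handed in when it is done.

```bash
mkdir -p pics; cat > h.py <<'E'
import numpy as np, cv2
from bench import manip, optics
from scipy.spatial.transform import Rotation as R
def att(c):
    a=np.array(c["attitude"],float)
    return a if a.shape==(3,3) else R.from_rotvec(a).as_matrix()
def ray(c,u,v):
    K=np.array(c["K"]); d=np.array([(u-K[0,2])/K[0,0],-(v-K[1,2])/K[1,1],-1.0])
    return np.array(c["position"]),att(c)@d
def onz(c,u,v,z):
    p,d=ray(c,u,v); return p+d*(z-p[2])/d[2]
def cloud(c):
    K=np.array(c["K"]); v,u=np.mgrid[0:400,0:640]; D=c["depth"]
    P=np.stack([(u-K[0,2])/K[0,0]*D,-(v-K[1,2])/K[1,1]*D,-D],-1)
    return P@att(c).T+np.array(c["position"])
def proj(c,P):
    K=np.array(c["K"]); q=(np.asarray(P)-np.array(c["position"]))@att(c)
    return K[0,0]*q[...,0]/-q[...,2]+K[0,2], K[1,1]*-q[...,1]/-q[...,2]+K[1,2]
E
python3 - <<'E'
from h import *
print(manip.sense())
for n in("top","scene"):
    c=optics.capture(n); cv2.imwrite(f"pics/{n}0.png",c["frame"]); print(n,{k:c[k] for k in c if k not in("frame","depth")})
    np.save(n+"0.npy",c,allow_pickle=True)
E
```

```text
{'time': 0.0, 'qpos': array([ 1.06088082e+00,  1.59057833e-01,  1.59819491e+00, -6.05563672e-06,
        1.38618628e+00, -2.10122479e-01]), 'qvel': array([ 5.72357836e-04, -1.95390047e-05, -1.30739113e-03,  4.11563447e-05,
       -8.97601353e-04,  2.47840585e-04]), 'tau': array([-8.36580239e-04, -3.85578346e+01, -3.22103870e+01,  6.99441461e-02,
        3.80808476e-02, -1.63764939e-04]), 'position': array([0.16955573, 0.54882624, 0.23063264]), 'orientation': array([-4.69054054e-01, -3.10572596e+00,  2.71707339e-03]), 'force': array([ 0.28763191,  0.22830892, -0.8360217 ]), 'moment': array([-0.01990668, -0.00229266,  0.04152901]), 'grip_force': 0.0, 'opening': 0.09135690416267465}
top {'K': array([[393.2098481 ,   0.        , 318.16248033],
       [  0.        , 393.2098481 , 202.13372852],
       [  0.        ,   0.        ,   1.        ]]), 'position': array([ 0.3003493 , -0.09457664,  1.14498892]), 'attitude': array([ 0.17321313, -0.17138725, -1.54449863])}
scene {'K': array([[509.91861741,   0.        , 318.59928493],
       [  0.        , 509.91861741, 199.55535921],
       [  0.        ,   0.        ,   1.        ]]), 'position': array([ 1.39827968, -0.40279087,  0.91532738]), 'attitude': array([0.72600173, 0.51445902, 1.16874683])}
```

View pics/top0.png

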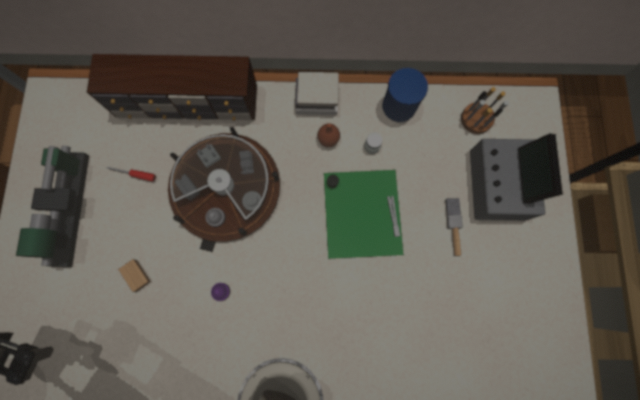

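View pics/scene0.png

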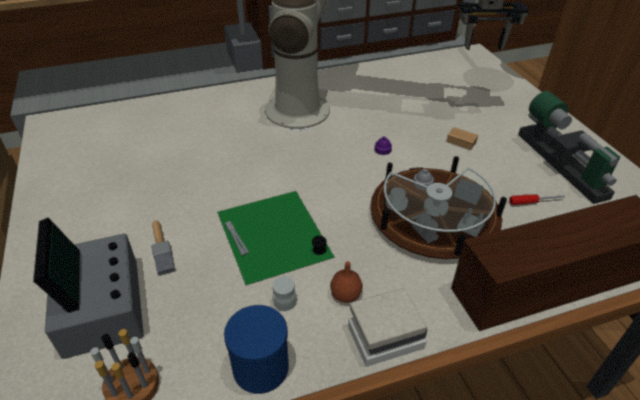

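The top view shows the carousel hub at about (218,181), the tongue at (208,244) and the oil cup in the opening at (214,216). The parts that could be the vice are (185,185) and (247,160), both oblong. The round die is at (252,200), the stud block at (208,155), and the purple look-alike at (220,291). Next is a close crop to choose between the two.

```bash
python3 - <<'E'
from h import *
c=np.load("top0.npy",allow_pickle=True).item(); s=np.load("scene0.npy",allow_pickle=True).item()
a=cv2.resize(c["frame"][120:255,158:290],None,fx=4,fy=4,interpolation=cv2.INTER_CUBIC)
b=cv2.resize(s["frame"][150:260,365:510],None,fx=2.7,fy=2.7,interpolation=cv2.INTER_CUBIC)
o=np.zeros((540,528+272,3),np.uint8); o[:,:528]=np.clip(a*1.6,0,255)
b=cv2.resize(s["frame"][160:250,370:505],(272,181),interpolation=cv2.INTER_CUBIC); o[:181,528:]=np.clip(b*1.4,0,255)
cv2.imwrite("pics/crop1.png",o)
print("hub",onz(c,218.5,181,.09),"tongue",onz(c,207.5,245,.0))
g=cv2.inRange(cv2.cvtColor(c["frame"],cv2.COLOR_BGR2HSV),(50,120,40),(80,255,255))
n=max(cv2.findContours(g,0,2)[0],key=cv2.contourArea); print("mat",[onz(c,*p,.003)[:2].round(3) for p in cv2.boxPoints(cv2.minAreaRect(n))])
# dark posts
f=c["frame"].max(2); m=(f<30).astype(np.uint8)
for k in cv2.findContours(m[115:260,155:295].copy(),0,2)[0]:
    if cv2.contourArea(k)>4:
        (u,v),w,h=cv2.minAreaRect(k); print((u+155,v+115),w,h)
E
```

```text
hub [0.59108796 0.18735276 0.09      ] tongue [0.42220947 0.2289874  0.        ]
mat [array([ 0.531, -0.13 ]), array([ 0.627, -0.229]), array([ 0.509, -0.335]), array([ 0.417, -0.236])]
```

View pics/crop1.png

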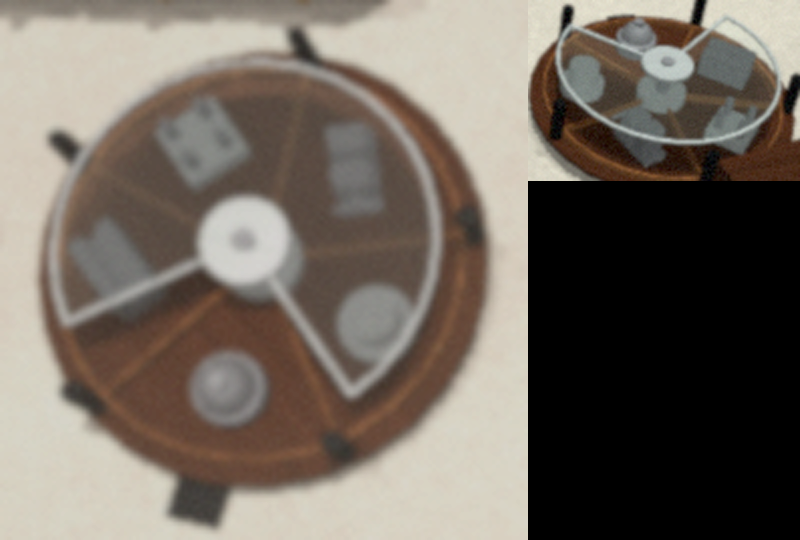

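The crop shows base ends, a cross slot and a screw bar on the upper-right part at (247,162), so that is the vice. The left part at (185,185) has a groove along its length, so it is the block. Next I measure the axis, tongue and posts.

```bash
cat > meas.py <<'E'
from h import *
def posts(c,ctr):
    # brightness profile on the ring of post tops (z=.08, r=.156); returns phase of 72deg pattern (deg, world)
    g=cv2.GaussianBlur(c["frame"].max(2),(3,3),0).astype(np.float32)
    th=np.radians(np.arange(0,360,1.)); v=0
    for z in(.06,.07,.08):
      for r in(.152,.156,.160):
        P=np.stack([ctr[0]+r*np.cos(th),ctr[1]+r*np.sin(th),th*0+z],-1); u,w=proj(c,P)
        v=v+cv2.remap(g,u.astype(np.float32)[None],w.astype(np.float32)[None],1)[0]
    return v/9
def phase(v):
    d=np.clip(60-v,0,None); th=np.radians(np.arange(360.))
    return np.degrees(np.angle(np.sum(d*np.exp(5j*th))))/5
E
python3 - <<'E'
from meas import *
c=np.load("top0.npy",allow_pickle=True).item(); s=np.load("scene0.npy",allow_pickle=True).item()
hsv=cv2.cvtColor(c["frame"],cv2.COLOR_BGR2HSV)
# white cap
m=cv2.inRange(hsv,(0,0,150),(180,60,255)); m2=np.zeros_like(m); m2[165:197,203:235]=m[165:197,203:235]
k=max(cv2.findContours(m2,0,2)[0],key=cv2.contourArea); (u,v),r=cv2.minEnclosingCircle(k); print("cap px",u,v,r,onz(c,u,v,.09))
P=cloud(c); zc=P[...,2]
q=np.hypot(P[...,0]-.592,P[...,1]-.187)
sel=(q<.034)&(zc>.085)&(zc<.1); print("cap depth",P[sel].mean(0),sel.sum(), (P[sel].max(0)+P[sel].min(0))/2)
sel=(q>.14)&(q<.19)&(zc>.055)&(zc<.1)
n,l,st,ce=cv2.connectedComponentsWithStats(sel.astype(np.uint8))
for i in range(1,n):
    if st[i,4]>5: print("post",ce[i],st[i,4],P[l==i].mean(0).round(4), np.degrees(np.arctan2(P[l==i][:,1].mean()-.187,P[l==i][:,0].mean()-.592)))
pos=[0.592,.187]
v=posts(c,pos); print(np.round(v[::3]).astype(int)); print("phase",phase(v)%72)
# tongue
f=c["frame"].max(2); t=np.zeros_like(f); t[238:255,195:220]=(f[238:255,195:220]<70)
k=max(cv2.findContours(t,0,2)[0],key=cv2.contourArea); print("tongue",[onz(c,*p,.003)[:2].round(4) for p in cv2.boxPoints(cv2.minAreaRect(k))])
# mat
h=cv2.inRange(hsv,(45,100,30),(85,255,255)); h=cv2.morphologyEx(h,cv2.MORPH_CLOSE,np.ones((9,9)))
k=max(cv2.findContours(h,0,2)[0],key=cv2.contourArea); k=cv2.approxPolyDP(k,6,True); print("mat",[(p[0],onz(c,*p[0],.003)[:2].round(3)) for p in k])
E
```

```text
Traceback (most recent call last):
ValueError: max() iterable argument is empty
```

```bash
cat > m1.py <<'E'
from meas import *
c=np.load("top0.npy",allow_pickle=True).item()
hsv=cv2.cvtColor(c["frame"],cv2.COLOR_BGR2HSV)
m=cv2.inRange(hsv,(0,0,115),(180,80,255)); m2=np.zeros_like(m); m2[166:196,204:234]=m[166:196,204:234]
k=max(cv2.findContours(m2,0,2)[0],key=cv2.contourArea); (u,v),r=cv2.minEnclosingCircle(k); print("cap px",u,v,r,onz(c,u,v,.09))
P=cloud(c); zc=P[...,2]
q=np.hypot(P[...,0]-.592,P[...,1]-.187)
sel=(q<.036)&(zc>.083)&(zc<.1); print("cap depth",sel.sum(),P[sel].mean(0))
sel=(q>.14)&(q<.19)&(zc>.055)&(zc<.1)
n,l,st,ce=cv2.connectedComponentsWithStats(sel.astype(np.uint8))
for i in range(1,n):
    if st[i,4]>5: print("post",ce[i],st[i,4],P[l==i].mean(0).round(4), np.degrees(np.arctan2(P[l==i][:,1].mean()-.187,P[l==i][:,0].mean()-.592)))
v=posts(c,[0.592,.187]); print(np.round(v[::3]).astype(int)); print("phase",phase(v)%72)
f=c["frame"].max(2); t=np.zeros_like(f); t[238:255,195:220]=(f[238:255,195:220]<70)
k=max(cv2.findContours(t,0,2)[0],key=cv2.contourArea); print("tongue",[onz(c,*p,.003)[:2].round(4) for p in cv2.boxPoints(cv2.minAreaRect(k))])
h=cv2.inRange(hsv,(45,100,30),(85,255,255)); h=cv2.morphologyEx(h,cv2.MORPH_CLOSE,np.ones((9,9)))
k=max(cv2.findContours(h,0,2)[0],key=cv2.contourArea); k=cv2.approxPolyDP(k,6,True); print("mat",[(p[0],onz(c,*p[0],.003)[:2].round(3)) for p in k])
E
python3 m1.py
```

```text
cap px 218.31707763671875 179.47561645507812 10.831847190856934 [0.59547477 0.18819062 0.09      ]
cap depth 403 [0.59333884 0.18653181 0.08785959]
post [233.11111111 130.97777778] 45 [0.7459 0.1598 0.0766] -10.03370171903606
post [173.85106383 156.29787234] 47 [0.6649 0.3233 0.078 ] 61.874303284970296
post [275.07317073 174.90243902] 41 [0.6152 0.0321 0.0786] -81.49140135517447
post [177.30612245 218.7755102 ] 49 [0.4845 0.296  0.0776] 134.61303225884527
post [241.66666667 230.97435897] 39 [0.4538 0.1162 0.0798] -152.89203447102656
[120 121 122 125 126 126 127 128 129 129 128 128 130 130 129 130 131 131
 130 119  61  63 119 129 129 129 128 127 126 126 126 125 124 122 122 122
 120 118 116 115 113 110 101  74  54  63  72  73  78  81  77  73  70  69
  68  65  62  63  63  63  65  65  66  66  65  64  68  67  52  40  50  67
  69  68  69  69  66  65  65  65  66  67  67  68  67  67  67  67  67  66
  63  51  42  42  47  61  67  66  67  69  71  73  75  76  80  84  86  86
  88  92  95  97 100 104 108  99  62  43  85 117]
phase 62.246857186566174
tongue [array([0.4419, 0.2487]), array([0.4429, 0.1963]), array([0.4081, 0.1937]), array([0.4071, 0.2458])]
mat [(array([393, 171], dtype=int32), array([ 0.657, -0.316])), (array([325, 175], dtype=int32), array([ 0.64, -0.11])), (array([330, 256], dtype=int32), array([ 0.397, -0.128])), (array([401, 252], dtype=int32), array([ 0.413, -0.333])), (array([391, 229], dtype=int32), array([ 0.479, -0.306])), (array([398, 217], dtype=int32), array([ 0.515, -0.327]))]
```

```bash
python3 - <<'E'
from meas import *
c=np.load("top0.npy",allow_pickle=True).item(); C=np.array([.593,.186])
a=lambda p: np.degrees(np.arctan2(p[1]-C[1],p[0]-C[0]))
for n,(x,y),z in(("end",(191.5,521),.004),("L",(67,322),.083),("R",(352,393),.083)):
    p=onz(c,158+x/4-.375,120+y/4-.375,z); print(n,p,a(p),np.hypot(*(p[:2]-C)))
f=c["frame"].max(2)
# tongue: darkness profile on arcs at bench level
th=np.radians(np.arange(140,200,.5))
for r in(.180,.185,.190):
    P=np.stack([C[0]+r*np.cos(th),C[1]+r*np.sin(th),th*0+.004],-1); u,w=proj(c,P)
    v=cv2.remap(f.astype(np.float32),u.astype(np.float32)[None],w.astype(np.float32)[None],1)[0]
    d=v<(v.min()+110)/2; print(r,v.min(),np.degrees(th[d]).mean(),np.degrees(np.ptp(th[d]))*np.pi/180*r)
E
```

```text
end [0.40757777 0.23250239 0.004     ] 165.9210622055615 0.19116452984106913
L [0.5357464  0.30727945 0.083     ] 115.27105803145488 0.13411442508416868
R [0.4897233  0.10703408 0.083     ] -142.59827809678873 0.13000651404029429
0.18 42.210938 166.0 0.03455751918948773
0.185 43.070312 166.0 0.03551745027808462
0.19 62.990234 165.75 0.03481931857728691
```

```bash
cat > go.py <<'E'
from h import *
def rel(x,y,z,yaw,s=None):
    """world target, tool-y angle deg -> shift mm in tool axes & turn"""
    s=s or manip.sense(); M=R.from_rotvec(s["orientation"]).as_matrix()
    d=M.T@(np.array([x,y,z])-s["position"])*1000; cur=np.degrees(np.arctan2(M[1,1],M[0,1]))
    return [round(float(i),1) for i in d]+[round(float((cur-yaw+180)%360-180),1)]
E
python3 -m pendant '[[-290,-180,0,32,1],[-579,-363,0,64,1],[-579,-363,0,64,1],[-579,-363,0,64,1],[-579,-363,0,64,1],[-579,-363,0,64,1],[-579,-363,0,64,1],[-579,-363,0,64,1],[-579,-363,0,64,0.6],[-579,-363,0,64,0.5],[-579,-363,0,64,0.5],[-579,-363,0,64,0.5]]'
python3 -c "
from go import *;print(rel(.6156,.0317,.12,8.4),manip.sense()['qpos'])"
```

```text
time: 1.3
position: [0.5622, 0.0929, 0.2312]
orientation: [-2.044, -2.385, 0.0]
force: [0.4, -0.5, 0.1]
opening: 0.0622
grip_force: 0.0
[-68.7, 43.5, 111.2, 0.4] [-4.83453775e-02  1.45848883e-01  1.61182010e+00  1.65109088e-04
  1.38450005e+00 -2.02045452e-01]
```

```bash

python3 -m pendant '[[-35,22,0,0,0.4],[-69,43,0,0,0.4],[-69,43,40,0,0.35],[-69,43,80,0,0.35],[-69,43,110,0,0.35],[-69,43,110,0,0.35],[-69,43,110,0,0.35],[-69,43,110,0,0.35]]'
python3 - <<'E'
from go import *
print(rel(.6153,.0317,.12,8.4),manip.sense()["opening"])
c=optics.capture("top"); s=optics.capture("scene")
a=cv2.resize(c["frame"][120:255,158:290],None,fx=4,fy=4,interpolation=cv2.INTER_CUBIC)
o=np.zeros((540,800,3),np.uint8); o[:,:528]=np.clip(a*1.6,0,255)
o[:544//2,528:]=np.clip(cv2.resize(s["frame"][140:260,370:490],(272,272),interpolation=cv2.INTER_CUBIC)[:272]*1.4,0,255)
cv2.imwrite("pics/c2.png",o)
E
```

```text
time: 2.1
position: [0.6161, 0.033, 0.1241]
orientation: [2.042, 2.383, 0.003]
force: [0.5, 1.5, 1.1]
opening: 0.0321
grip_force: 0.0
[-1.2, -1.0, 4.1, 0.4] 0.032089237298316364
```

View pics/c2.png

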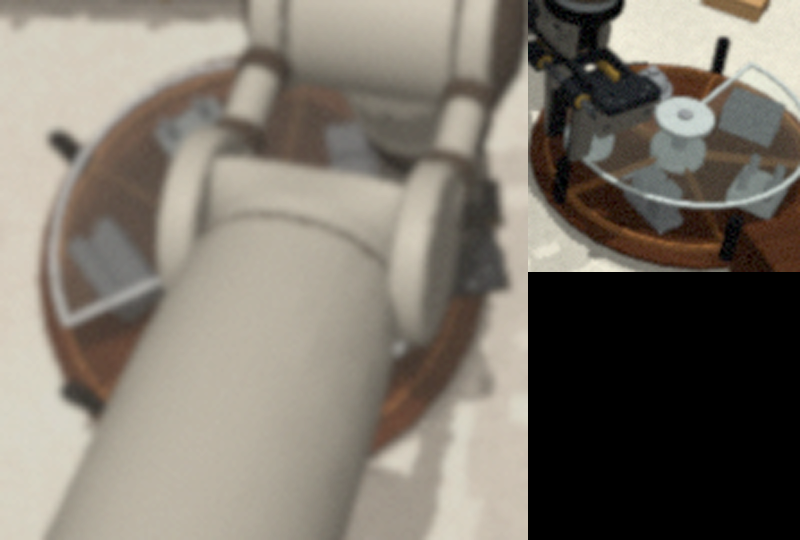

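```bash

python3 -m pendant '[[-1,-1,15,0,0.35],[-1,-1,30,0,0.35],[-1,-1,45,0,0.35],[-1,-1,54,0,0.35],[-1,-1,54,0,0.24],[-1,-1,54,0,0.24],[-1,-1,54,0,0.24]]'
python3 - <<'E'
from go import *
s=manip.sense(); print(s["position"],s["force"])
C=np.array([.593,.186])
M=R.from_rotvec(s["orientation"]).as_matrix()
p0=s["position"]; a0=np.degrees(np.arctan2(p0[1]-C[1],p0[0]-C[0])); print("post angle/r",a0,np.hypot(*(p0[:2]-C)))
E
cat > arc.py <<'E'
import sys
from go import *
def arc(a1,n,f=.9,z=.067):
    C=np.array([.593,.186]); s=manip.sense(); p=s["position"]; M=R.from_rotvec(s["orientation"]).as_matrix()
    a0=np.degrees(np.arctan2(p[1]-C[1],p[0]-C[0])); yaw=np.degrees(np.arctan2(M[1,1],M[0,1]))
    if a1-a0>180: a1-=360
    for i in range(1,n+1):
        t=i/n; t=t  # uniform
        a=np.radians(a0+(a1-a0)*t); r=rel(C[0]+.156*np.cos(a),C[1]+.156*np.sin(a),z,yaw+(a1-a0)*t*f,s); print([round(x) for x in r])
arc(float(sys.argv[1]),int(sys.argv[2]))
E
python3 arc.py -121.6 12
```

```text
time: 2.9
position: [0.6142, 0.0319, 0.0683]
orientation: [2.043, 2.385, 0.001]
force: [0.2, 0.1, -0.6]
opening: 0.0222
grip_force: 0.0
[0.61422691 0.03192238 0.06830102] [ 0.22973937  0.08424892 -0.6354171 ]
post angle/r -82.15587349468301 0.15553293526163176
[0, -9, 1, 3]
[1, -18, 1, 6]
[2, -27, 1, 9]
[4, -35, 1, 12]
[7, -44, 1, 15]
[10, -52, 1, 18]
[13, -61, 1, 21]
[17, -69, 1, 24]
[21, -77, 1, 27]
[26, -84, 1, 30]
[31, -92, 1, 32]
[37, -98, 1, 36]
```

```bash

python3 -m pendant '[[0,-4,1,2,0.24],[0,-9,1,3,0.24],[1,-18,1,6,0.24],[2,-27,1,9,0.24],[4,-35,1,12,0.24],[7,-44,1,15,0.24],[10,-52,1,18,0.24],[13,-61,1,21,0.24],[17,-69,1,24,0.24],[21,-77,1,27,0.24],[26,-84,1,30,0.24],[26,-84,1,30,0.24]]'
python3 arc.py -157 12; python3 -c "
from go import *
print(manip.sense()['qpos'])"
```

```text
time: 4.1
position: [0.5259, 0.0451, 0.0669]
orientation: [-2.591, -1.776, 0.0]
force: [0.1, 0.7, -0.3]
opening: 0.0218
grip_force: 0.0
[1, -9, 0, 3]
[3, -19, 0, 6]
[5, -28, 0, 9]
[7, -37, 0, 12]
[11, -46, 0, 16]
[14, -54, 0, 19]
[19, -63, 0, 22]
[23, -71, 0, 25]
[29, -79, 0, 28]
[34, -86, 0, 31]
[40, -93, 0, 34]
[47, -100, 0, 37]
[-1.43605201e-01  2.32299587e-01  1.86321639e+00 -6.80876959e-05
  1.04632243e+00  2.25679417e-01]
```

```bash

python3 -m pendant '[[0,-4,0,2,0.24],[1,-9,0,3,0.24],[3,-19,0,6,0.24],[5,-28,0,9,0.24],[7,-37,0,12,0.24],[11,-46,0,16,0.24],[14,-54,0,19,0.24],[19,-63,0,22,0.24],[23,-71,0,25,0.24],[29,-79,0,28,0.24],[34,-86,0,31,0.24],[40,-93,0,34,0.24]]'
python3 arc.py -192 12; python3 -c "
from go import *
print(manip.sense()['qpos'])"
```

```text
time: 5.3
position: [0.4544, 0.1158, 0.0669]
orientation: [2.997, 0.938, 0.001]
force: [-0.2, -0.5, 0.3]
opening: 0.0219
grip_force: 0.6
[1, -9, 0, 3]
[3, -17, 0, 6]
[5, -26, 0, 9]
[8, -34, 0, 12]
[12, -42, 0, 15]
[15, -50, 0, 18]
[20, -58, 0, 20]
[24, -66, 0, 23]
[29, -73, 0, 26]
[35, -80, 0, 29]
[41, -86, 0, 32]
[47, -92, 0, 35]
[-8.79053064e-03  8.90810372e-02  2.02744130e+00 -6.05839211e-04
  1.02453089e+00  9.55562946e-01]
```

```bash

python3 -m pendant '[[1,-9,0,3,0.24],[3,-17,0,6,0.24],[5,-26,0,9,0.24],[8,-34,0,12,0.24],[12,-42,0,15,0.24],[15,-50,0,18,0.24],[20,-58,0,20,0.24],[24,-66,0,23,0.24],[29,-73,0,26,0.24],[35,-80,0,29,0.24],[41,-86,0,32,0.24],[47,-92,0,35,0.24]]'
python3 arc.py -228 12; python3 -c "
from go import *
print(manip.sense()['qpos'])"
```

```text
time: 6.5
position: [0.4401, 0.2182, 0.0666]
orientation: [3.141, -0.006, -0.001]
force: [-0.0, -1.5, 0.9]
opening: 0.0221
grip_force: 0.6
[42, -78, 0, 30]
[120, -121, -1, 59]
[208, -114, -1, 89]
[279, -61, -1, 119]
[309, 23, -1, 148]
[288, 109, -1, 178]
[224, 170, 0, -152]
[137, 187, 0, -122]
[55, 153, 0, -93]
[5, 80, 0, -63]
[2, -8, 0, -33]
[48, -84, 0, -4]
[ 2.13968982e-01  1.46075183e-01  1.96503850e+00 -4.61624490e-04
  1.03152209e+00  1.78897853e+00]
```

```bash
python3 arc.py 132 11
```

```text
[2, -9, 0, 3]
[5, -17, 0, 6]
[8, -26, 0, 9]
[11, -34, 0, 12]
[15, -42, 0, 15]
[20, -50, 0, 18]
[25, -57, 0, 21]
[30, -64, 0, 24]
[36, -71, 0, 27]
[42, -78, 0, 30]
[48, -84, 0, 32]
```

```bash

python3 -m pendant '[[2,-9,0,3,0.24],[5,-17,0,6,0.24],[8,-26,0,9,0.24],[11,-34,0,12,0.24],[15,-42,0,15,0.24],[20,-50,0,18,0.24],[25,-57,0,21,0.24],[30,-64,0,24,0.24],[36,-71,0,27,0.24],[40,-75,0,28,0.24],[42,-78,0,30,0.1],[42,-78,0,30,0.1]]'
python3 -m pendant '[[0,0,0,0,0.1],[0,0,0,0,0.1],[0,0,0,0,0.1]]'
python3 arc.py 130.1 3; python3 -c "
from go import *
s=manip.sense();print(s['qpos'],s['grip_force'],s['opening'])
from meas import *
c=optics.capture('top'); v=posts(c,[.593,.186]);print(np.round(v[::3]).astype(int),phase(v)%72)"
```

```text
time: 7.7
position: [0.4831, 0.296, 0.0665]
orientation: [-3.034, 0.816, -0.001]
force: [0.7, -1.6, -1.7]
opening: 0.0153
grip_force: 30.0
time: 8.0
position: [0.4828, 0.2957, 0.0666]
orientation: [3.033, -0.817, 0.001]
force: [2.1, -0.4, -2.4]
opening: 0.015
grip_force: 30.0
[1, -4, 0, 2]
[2, -9, 0, 3]
[4, -13, 0, 4]
[ 3.36286197e-01  3.20927463e-01  1.75364998e+00 -3.24110390e-04
  1.06675746e+00  2.43349084e+00] 29.999422818655148 0.014977193269722992
[127 129 130 132 132 132 133 135 135 135 135 135 136 136 136 136 137 137
 137 135 113  53  84 130 133 133 133 131 130 130 129 126 121 117 117  95
  56  41  36  35  35  33  34  35  33  32  38  47  43  38  40  41  41  48
  47  45  45  51  58  60  60  62  64  65  67  67  68  68  58  42  46  66
  68  68  69  69  71  72  71  70  70  71  70  70  68  68  67  71  71  70
  69  62  48  45  49  59  70  72  73  77  81  85  85  86  89  94  98  98
 102 105 107 109 112 116 119 119 100  52  55 109] 61.957382185684395
```

```bash

python3 -m pendant '[[1,-3,0,1,0.1],[2,-6,0,2,0.1],[3,-10,0,3,0.1],[4,-13,0,4,0.1],[4,-13,0,4,0.1],[4,-13,0,4,0.1],[4,-13,0,4,0.1],[4,-13,0,4,0.35],[4,-13,0,4,0.35],[4,-13,0,4,0.35]]'
python3 -m pendant '[[0,0,-10,0,0.35],[0,0,-30,0,0.35],[0,0,-60,0,0.35],[0,0,-100,0,0.35],[0,-50,-130,0,0.6],[0,-100,-130,0,1],[0,-150,-130,0,1],[0,-200,-130,0,1],[0,-240,-130,0,1],[0,-240,-130,0,1],[0,-240,-130,0,1]]'
python3 - <<'E'
from go import *
from meas import *
s=manip.sense(); print(s["position"],s["qpos"])
c=optics.capture("top"); np.save("top1.npy",c,allow_pickle=True)
P=cloud(c); zc=P[...,2]; q=np.hypot(P[...,0]-.593,P[...,1]-.186)
sel=(q>.14)&(q<.19)&(zc>.055)&(zc<.1)
n,l,st,ce=cv2.connectedComponentsWithStats(sel.astype(np.uint8))
for i in range(1,n):
    if st[i,4]>15:
        p=P[l==i].mean(0); print("post",ce[i].round(),st[i,4],p.round(4), np.degrees(np.arctan2(p[1]-.186,p[0]-.593))%72)
cv2.imwrite("pics/c3.png",np.clip(cv2.resize(c["frame"][120:265,150:295],(580,580),interpolation=cv2.INTER_CUBIC)*1.6,0,255))
E
```

```text
time: 9.05
position: [0.4926, 0.3055, 0.0668]
orientation: [-3.003, 0.923, 0.0]
force: [0.5, 0.1, -0.3]
opening: 0.0321
grip_force: 0.0
time: 10.15
position: [0.6272, 0.5041, 0.1946]
orientation: [3.001, -0.921, -0.003]
force: [-0.5, -0.4, 0.9]
opening: 0.0863
grip_force: 0.0
[0.6271552  0.50409312 0.19462836] [ 5.27499792e-01  8.09264141e-01  7.93794767e-01 -7.57106124e-05
  1.54114663e+00  2.69391794e+00]
post [236. 132.] 45 [0.7435 0.1504 0.0777] 58.70905541962527
post [176. 153.] 48 [0.6738 0.3186 0.0778] 58.6245305366511
post [275. 178.] 35 [0.6055 0.0308 0.0805] 58.59428697972831
post [175. 216.] 46 [0.4914 0.302  0.0787] 59.206338896392566
post [238. 232.] 41 [0.4501 0.1247 0.0797] 59.20576971952016[ WARN:0@2.030] global loadsave.cpp:1063 imwrite_ Unsupported depth image for selected encoder is fallbacked to CV_8U.
```

View pics/c3.png

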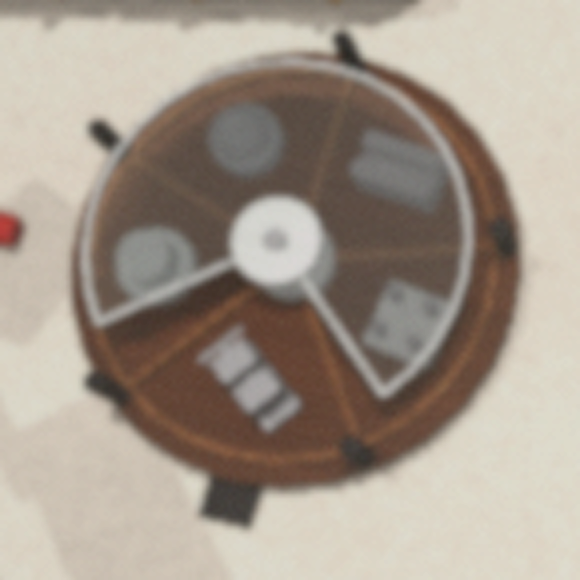

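The vice stands in the opening, at about (257,385) in the crop, with the other four parts still in place. Next I measure its pose from depth.

```bash
python3 - <<'E'
from go import *
from meas import *
c=np.load("top1.npy",allow_pickle=True).item()
P=cloud(c); C=np.array([.593,.186]); r=np.hypot(P[...,0]-C[0],P[...,1]-C[1]); a=np.degrees(np.arctan2(P[...,1]-C[1],P[...,0]-C[0]))%360
z=P[...,2]
reg=(r>.045)&(r<.143)&(a>133)&(a<198)
for lo,hi in((.033,.1),(.033,.046),(.046,.062),(.062,.1)):
    m=reg&(z>lo)&(z<hi); n=m.sum()
    (cx,cy),(w,h),an=cv2.minAreaRect((P[m][:,:2]*1000).astype(np.float32)); print(lo,hi,n,P[m].mean(0).round(4),"rect",cx,cy,w,h,an)
v0,v1,u0,u1=196,232,192,230
print((z[v0:v1:1,u0:u1:1]*1000).round().astype(int).tolist().__str__().replace('], ','],\n'))
E
```

```text
0.033 0.1 305 [0.5002 0.2046 0.0604] rect 491.4438171386719 223.256591796875 87.52598571777344 90.89617156982422 42.60246276855469
0.033 0.046 73 [0.4923 0.1992 0.0377] rect 491.4438171386719 223.256591796875 87.52598571777344 90.89617156982422 42.60246276855469
0.046 0.062 59 [0.5071 0.21   0.0558] rect 504.8443908691406 211.16082763671875 61.13716125488281 35.62174987792969 40.03484344482422
0.062 0.1 173 [0.5011 0.2051 0.0716] rect 503.6114807128906 207.61058044433594 54.71011734008789 28.016576766967773 42.62599182128906
[[29, 30, 30, 28, 29, 28, 28, 31, 30, 28, 28, 30, 30, 28, 24, 27, 37, 37, 34, 29, 32, 28, 33, 29, 30, 26, 26, 30, 28, 28, 26, 26, 27, 31, 33, 38, 35, 84],
[29, 29, 26, 27, 31, 30, 28, 29, 28, 27, 23, 27, 33, 27, 41, 37, 36, 31, 28, 24, 33, 33, 29, 28, 31, 28, 25, 26, 29, 29, 31, 28, 27, 28, 29, 40, 37, 26],
[31, 29, 27, 27, 25, 30, 29, 28, 30, 28, 26, 30, 28, 38, 40, 36, 32, 28, 32, 29, 28, 30, 30, 31, 29, 30, 33, 30, 31, 26, 30, 30, 27, 28, 34, 29, 38, 28],
[32, 25, 31, 33, 29, 32, 24, 28, 25, 31, 26, 31, 39, 40, 34, 29, 31, 33, 28, 31, 32, 27, 29, 23, 26, 30, 2
[... 4285 characters left out ...]
28, 34, 29, 29, 30, 31, 29, 38, 33, 26, 28, 32, 30, 30, 28, 29, 27, 26, 27, 30],
[34, 27, 26, 38, 39, 25, 26, 25, 28, 28, 26, 29, 28, 27, 30, 31, 23, 1145, 32, 30, 28, 33, 29, 27, 29, 27, 30, 25, 29, 29, 25, 29, 28, 30, 26, 32, 28, 29],
[26, 26, 30, 27, 38, 42, 27, 28, 29, 27, 29, 32, 29, 31, 26, 27, 28, 28, 26, 28, 27, 29, 29, 27, 30, 28, 31, 27, 34, 31, 29, 28, 29, 28, 27, 31, 26, 30],
[29, 32, 26, 27, 29, 28, 39, 38, 35, 32, 32, 25, 28, 32, 29, 29, 29, 30, 26, 29, 27, 28, 31, 31, 30, 30, 28, 27, 30, 31, 28, 29, 29, 28, 24, 1145, 29, 29],
[27, 27, 27, 29, 25, 27, 30, 31, 32, 38, 40, 35, 30, 30, 31, 32, 30, 30, 27, 29, 28, 29, 34, 30, 27, 26, 24, 28, 27, 26, 30, 26, 25, 28, 29, 27, 26, 28]]
```

```bash
python3 - <<'E'
from go import *
c=np.load("top1.npy",allow_pickle=True).item()
P=cloud(c); z=P[...,2]; r=np.hypot(P[...,0]-.502,P[...,1]-.206)
m=(r<.05)&(z>.068)&(z<.079); (cx,cy),wh,an=cv2.minAreaRect((P[m][:,:2]*1000).astype(np.float32)); print(m.sum(),P[m].mean(0),cx,cy,wh,an)
print(rel(.502,.206,.17,-47.4))
E
```

```text
156 [0.50137735 0.20551843 0.07226915] 501.3262634277344 205.50729370117188 (47.88923645019531, 28.016576766967773) 42.62599182128906
[63.5, 316.3, 26.9, -76.8]
```

```bash

python3 -m pendant '[[8,40,3,-8,0.8],[16,80,6,-16,0.6],[25,120,10,-24,0.48],[32,160,14,-32,0.48],[40,200,18,-40,0.48],[48,240,22,-48,0.48],[56,280,25,-56,0.48],[64,317,27,-64,0.48],[64,317,27,-72,0.48],[64,317,27,-77,0.48],[64,317,27,-77,0.48],[64,317,27,-77,0.48]]'
python3 -m pendant '[[0,0,0,0,0.48],[0,0,0,0,0.48],[0,0,0,0,0.48]]'
python3 -c "
from go import *
s=manip.sense();print(rel(.5013,.2055,.060,-47.4),s['qpos'],s['opening'])"
```

```text
time: 11.4
position: [0.5017, 0.2051, 0.1709]
orientation: [2.926, 1.143, 0.003]
force: [0.4, -0.5, 0.5]
opening: 0.0441
grip_force: 0.0
time: 11.7
position: [0.5022, 0.2056, 0.1696]
orientation: [2.925, 1.146, -0.0]
force: [-0.1, 0.3, -0.2]
opening: 0.0441
grip_force: 0.0
[-0.8, -0.6, 109.6, 0.2] [ 1.65825484e-01  1.30928059e-01  1.75386988e+00 -2.51984833e-05
  1.25682803e+00  9.89542060e-01] 0.04405533456673089
```

```bash

python3 -m pendant '[[-1,-1,25,0,0.48],[-1,-1,55,0,0.48],[-1,-1,75,0,0.48],[-1,-1,90,0,0.48],[-1,-1,100,0,0.48],[-1,-1,107,0,0.48],[-1,-1,110,0,0.48],[-1,-1,110,0,0.48],[-1,-1,110,0,0.48]]'
python3 -m pendant '[[0,0,0,0,0.36],[0,0,0,0,0.3],[0,0,0,0,0.2],[0,0,0,0,0.2],[0,0,0,0,0.2]]'
python3 -c "
from go import *
s=manip.sense();print(s['position'],s['opening'])"
```

```text
time: 12.6
position: [0.5016, 0.2057, 0.0604]
orientation: [2.925, 1.147, 0.002]
force: [0.6, 0.6, 0.7]
opening: 0.0439
grip_force: 0.0
time: 13.1
position: [0.5012, 0.2057, 0.0601]
orientation: [2.925, 1.147, 0.001]
force: [-1.4, -0.7, 4.6]
opening: 0.0276
grip_force: 29.9
[0.50123012 0.20566496 0.06008204] 0.027587685653124083
```

Gripped at 27.6 mm. Now a straight lift.

```bash

python3 -m pendant '[[0,0,-5,0,0.2],[0,0,-12,0,0.2],[0,0,-22,0,0.2],[0,0,-35,0,0.2],[0,0,-50,0,0.2],[0,0,-67,0,0.2],[0,0,-84,0,0.2],[0,0,-100,0,0.2],[0,0,-112,0,0.2],[0,0,-115,0,0.2],[0,0,-115,0,0.2]]'
python3 -c "
from go import *
s=manip.sense();print(s['position'],s['opening']);print(rel(.496,-.212,.174,-47.4),rel(.496,-.212,.174,-90))
c=optics.capture('top')
f=c['frame']; print(c['position'])
P=cloud(c); z=P[...,2]; hsv=cv2.cvtColor(f,cv2.COLOR_BGR2HSV); h=cv2.inRange(hsv,(45,100,20),(85,255,255))
q=P[(h>0)&(abs(z)<.02)][:,:2]; print(cv2.minAreaRect((q*1000).astype(np.float32)))
m=(h==0)&(z>.01)&(z<.08)&(abs(P[...,0]-.52)<.14)&(abs(P[...,1]+.22)<.13)
n,l,st,ce=cv2.connectedComponentsWithStats(m.astype(np.uint8))
for i in range(1,n):
    if st[i,4]>8: print(P[l==i].mean(0),st[i,4])
"
```

```text
time: 14.2
position: [0.5012, 0.2056, 0.1753]
orientation: [2.925, 1.147, 0.002]
force: [-0.2, 0.8, -3.0]
opening: 0.0277
grip_force: 29.9
[0.50121518 0.20560856 0.17525751] 0.027668116794117306
[-287.7, 302.7, 1.2, 0.2] [-287.7, 302.7, 1.2, 42.8]
[ 0.3003493  -0.09457664  1.14498892]
((526.3524780273438, -221.561767578125), (250.9453887939453, 210.47230529785156), 3.8990232944488525)
[ 0.61375623 -0.13215109  0.03574038] 123
[ 0.55197078 -0.30729501  0.01220988] 52
[ 0.48838137 -0.31755691  0.01188109] 74
```

```bash

python3 -m pendant '[[-8,8,0,0,0.2],[-23,24,0,0,0.2],[-44,46,0,0,0.2],[-69,73,0,0,0.2],[-97,102,0,0,0.2],[-125,132,0,0,0.2],[-153,161,0,0,0.2],[-181,190,0,0,0.2],[-209,220,0,0,0.2],[-237,249,0,0,0.2],[-260,274,0,0,0.2],[-275,290,0,0,0.2]]'
python3 -m pendant '[[-8,8,0,0,0.2],[-12,12,0,0,0.2],[-12,12,0,0,0.2],[-12,12,0,0,0.2],[-12,12,0,0,0.2]]'
python3 -c "
from go import *
s=manip.sense();print(s['position'],s['opening'],s['force']);print(rel(.496,-.212,.035,-47.4))"
```

```text
time: 15.45
position: [0.4951, -0.1969, 0.1737]
orientation: [-2.926, -1.143, 0.002]
force: [-0.3, 0.0, -2.8]
opening: 0.0278
grip_force: 29.9
time: 15.95
position: [0.4958, -0.21, 0.1745]
orientation: [-2.924, -1.149, 0.0]
force: [-0.7, -0.3, -2.7]
opening: 0.0279
grip_force: 29.9
[ 0.49576261 -0.20996816  0.17450748] 0.027898602240382698 [-0.73024372 -0.28821175 -2.74365562]
[-1.2, 1.7, 139.5, 0.3]
```

```bash

python3 -m pendant '[[0,0,15,0,0.2],[0,0,40,0,0.2],[0,0,70,0,0.2],[0,0,95,0,0.2],[0,0,112,0,0.2],[0,0,124,0,0.2],[0,0,130,0,0.2],[0,0,134,0,0.2],[0,0,134,0,0.2],[0,0,134,0,0.2]]'
python3 -m pendant '[[0,0,1,0,0.2],[0,0,2,0,0.2],[0,0,3,0,0.2],[0,0,3,0,0.2]]'
```

```text
time: 16.95
position: [0.4963, -0.2114, 0.0414]
orientation: [2.923, 1.146, 0.001]
force: [0.4, 0.4, -2.2]
opening: 0.0277
grip_force: 29.9
time: 17.35
position: [0.4956, -0.211, 0.0375]
orientation: [-2.925, -1.147, 0.0]
force: [-0.2, 1.1, -2.8]
opening: 0.0278
grip_force: 29.9
```

```bash

python3 -m pendant '[[0,0,0.5,0,0.2],[0,0,1,0,0.2],[0,0,1,0,0.2]]'; python3 - <<'E'
from go import *
c=optics.capture("scene"); cv2.imwrite("pics/s4.png",np.clip(cv2.resize(c["frame"][150:290,200:360],(640,560),interpolation=cv2.INTER_CUBIC)*1.4,0,255).astype(np.uint8))
E
```

```text
time: 17.65
position: [0.4957, -0.211, 0.0365]
orientation: [-2.925, -1.147, 0.0]
force: [-0.7, -0.4, -2.8]
opening: 0.0277
grip_force: 29.9
```

View pics/s4.png

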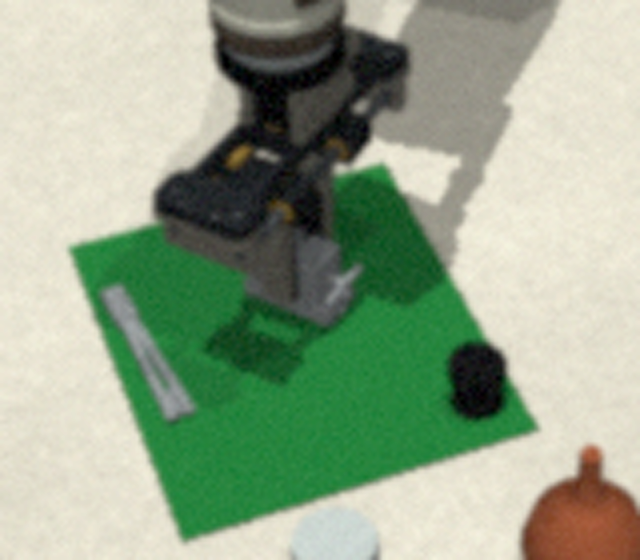

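The vice hangs upright just above the mat at about (300,285) in the crop, well clear of the tweezers and the loupe. I lower it in small steps until contact.

```bash

python3 -m pendant '[[0,0,0.5,0,0.2],[0,0,1,0,0.2],[0,0,1,0,0.2]]'; python3 -m pendant '[[0,0,0.5,0,0.2],[0,0,0.5,0,0.2],[0,0,0.5,0,0.2]]'
```

```text
time: 18.0
position: [0.4957, -0.211, 0.0355]
orientation: [-2.925, -1.147, 0.0]
force: [-0.8, -0.5, -2.4]
opening: 0.0279
grip_force: 29.9
time: 18.3
position: [0.4957, -0.2111, 0.0351]
orientation: [2.925, 1.147, 0.0]
force: [0.5, 0.2, -2.4]
opening: 0.0279
grip_force: 29.9
```

```bash

python3 -m pendant '[[0,0,0.3,0,0.2],[0,0,0.6,0,0.2],[0,0,0.6,0,0.2]]'; python3 -m pendant '[[0,0,0.3,0,0.2],[0,0,0.6,0,0.2],[0,0,0.6,0,0.2]]'
```

```text
time: 18.6
position: [0.4958, -0.2111, 0.0351]
orientation: [-2.925, -1.147, 0.0]
force: [-4.0, 1.2, 5.2]
opening: 0.0283
grip_force: 29.9
time: 18.9
position: [0.4958, -0.2111, 0.0351]
orientation: [-2.924, -1.147, 0.001]
force: [-5.5, 1.9, 11.0]
opening: 0.0276
grip_force: 29.9
```

Contact. I release, rise straight up and move clear.

```bash

python3 -m pendant '[[0,0,0,0,0.34],[0,0,0,0,0.42],[0,0,0,0,0.46],[0,0,0,0,0.46],[0,0,0,0,0.46]]'
python3 -m pendant '[[0,0,-8,0,0.46],[0,0,-25,0,0.46],[0,0,-55,0,0.46],[0,0,-95,0,0.46],[0,0,-140,0,0.46],[0,0,-160,0,0.46],[100,0,-160,0,0.46],[100,0,-160,0,0.46],[100,0,-160,0,0.46],[100,0,-160,0,0.46]]'
python3 - <<'E'
from go import *
print(manip.sense()["position"])
c=optics.capture("scene"); t=optics.capture("top")
o=np.zeros((400,800,3),np.uint8)
o[:, :400]=np.clip(cv2.resize(c["frame"][150:290,205:345],(400,400),interpolation=cv2.INTER_CUBIC)*1.4,0,255)
o[:,400:]=np.clip(cv2.resize(t["frame"][110:270,160:420],(400,246),interpolation=cv2.INTER_CUBIC)*1.6,0,255) if 0 else np.pad(np.clip(cv2.resize(t["frame"][110:270,160:420],(400,246),interpolation=cv2.INTER_CUBIC)*1.6,0,255),((0,154),(0,0),(0,0)))
cv2.imwrite("pics/f5.png",o)
P=cloud(t); zc=P[...,2]; q=np.hypot(P[...,0]-.593,P[...,1]-.186)
sel=(q>.14)&(q<.19)&(zc>.055)&(zc<.1)
n,l,st,ce=cv2.connectedComponentsWithStats(sel.astype(np.uint8))
print([round(float(np.degrees(np.arctan2(P[l==i].mean(0)[1]-.186,P[l==i].mean(0)[0]-.593))%72),1) for i in range(1,n) if st[i,4]>15])
E
```

```text
time: 19.4
position: [0.4957, -0.211, 0.0338]
orientation: [-2.925, -1.147, -0.0]
force: [0.2, 0.9, 0.3]
opening: 0.0422
grip_force: 0.0
time: 20.4
position: [0.5694, -0.1424, 0.1941]
orientation: [2.923, 1.15, -0.001]
force: [-0.3, 0.3, -0.6]
opening: 0.0423
grip_force: 0.0
[ 0.56935031 -0.14236492  0.19412592]
[58.7, 58.7, 58.9, 59.1, 59.2]
```

View pics/f5.png

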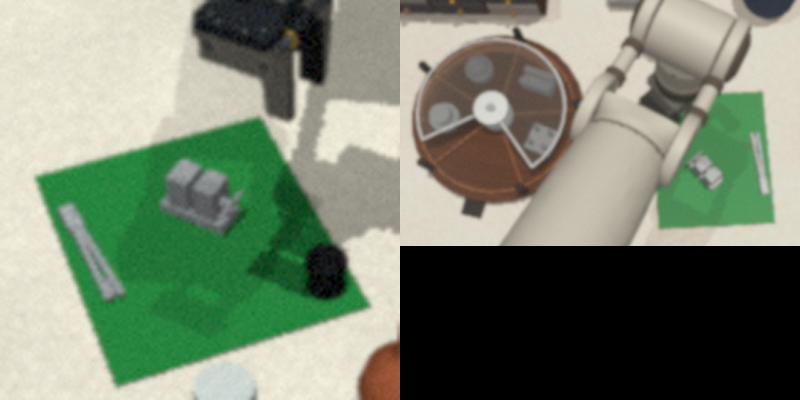

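The vice stands upright on the mat at about (200,200) in the left crop. The loupe and tweezers are where they were, and the carousel still holds the other four parts.

```bash
python3 -c "
from bench import manip
print(manip.job_done())"
```

```text
the job is handed in; nothing more can be done
None
```

The job is handed in after about 20 s of robot time: the vice stands upright on the green mat, the carousel rests with the vice's compartment within about 1° of the middle of the opening, and the other four parts, the loupe and the tweezers look undisturbed in the last pictures.

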